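# Press the food-check instruments into their case

### The job

Pack the food-check kit: put the white paddle-shaped food thermometer and the yellow kitchen timer into their matching cutouts of the open blue case, and press each one down past its orange grip ribs until it lies level and fully home on the cutout's floor. They need a firm push, but do not force them once they are home. Let go of both and leave everything else where it is.

Things in the scene. Friction and masses are not known exactly. Their poses are not given: they have to be found in the camera images.
- case: Open hard blue case, fixed to the table. Origin on the table under the centre of its insert. +x points to the lid, which lies open beyond the hinge; a black carry handle is on the -x side. Three cutouts, 18 mm deep with light-grey floors, run along case x side by side: paddle-shaped at y = -82 mm, rectangular at y = 0, and a narrow trough at y = +82 mm that holds the metal sleeve.
- insert_top (a point): Centre of the top face of the case's rigid dark-grey insert, 40 mm above the table; axes as the case's. The insert is 220 mm (x) by 260 mm (y); the blue case wall round it is 6 mm thick and 6 mm lower. The lid, fixed, lies flat on the table at x = 125 to 325 mm, 272 mm wide and 30 mm high.
- slot_thermo (a point): Centre of the floor of the paddle-shaped cutout, 18 mm below the insert's top face, 22 mm above the table; axes as the case's. 162 mm long: wide part (62 mm) at +x, from x = 19 to 81 mm, narrow part (38 mm) from x = -81 to 19 mm. It is 1 mm larger than the thermometer on every side.
- rib_thermo_head (a point): Middle between the pair of orange spring ribs in the cutout's wide part (x = +50 mm in the cutout), 9 mm above the floor. Ribs have round noses (8 mm radius) that stand 3 mm out of the long walls. An instrument set into the mouth sinks about 7 mm and rests on its ribs, its underside about 11 mm above the floor.
- rib_thermo_tail (a point): Same for the pair of ribs in the narrow part (x = -60 mm). Each rib yields sideways from 0.9 N, and 0.65 N/mm more, to 2.2 N at 2 mm. Pushing an instrument past its four ribs takes about 8 to 20 N; then 3 to 7 N of friction holds it at whatever depth it is left. If one end stays up, press on that end.
- slot_timer (a point): Centre of the floor of the rectangular cutout, 102 mm (x) by 58 mm (y), 18 mm below the insert's top face, 22 mm above the table; axes as the case's. 1 mm larger than the timer on every side. The timer may go in either way round.
- rib_timer (a point): Middle between one of two pairs of orange ribs in the rectangular cutout, like the thermometer's, 9 mm above the floor. The pairs stand at x = +35 mm (this one) and x = -35 mm.
- thermo: White food thermometer, a flat paddle 160 mm long, 25 mm thick, 0.16 to 0.26 kg, display up; origin at the centre of its underside, +x towards its head. Head 60 mm wide, x = 20 to 80 mm; handle 36 mm wide, x = -80 to 20 mm. Underside edges rounded by 5 mm. Home, it stands only 7 mm above the insert's top face, too little to hold: press on its top. A push of over 100 N is forcing it, and so is a hard blow.
- timer: Yellow kitchen timer, a flat block 100 mm (x) by 56 mm (y), 25 mm thick, 0.14 to 0.24 kg, display up; origin at the centre of its underside. Underside edges rounded by 5 mm. Home, it stands 7 mm above the insert's top face. A push of over 100 N is forcing it, and so is a hard blow.
- sleeve: Aluminium sleeve with a black cap, 130 mm long, 24 mm across, lying in the third cutout of the case; stays there. Origin at the centre of its underside.
- meal_a: Lidded clear plastic meal box 178 x 128 x 56 mm, stays where it is. Origin at the centre of its underside.
- meal_b: A second meal box like the first, stays where it is.
- sanitiser: Clear bottle with a blue cap, 64 mm across, 170 mm tall, stays where it is. Origin at the centre of its underside.
- spice_jar: Amber glass jar with a steel cap, 70 mm across, 100 mm tall, stays where it is. Origin at the centre of its underside.
- tongs: Steel tongs, 240 mm long, 12 mm high, lying on the table, stay where they are. Origin at their middle, on the table.
There are look-alikes about, which are no part of the job. Several things have the shape of the thermo; the one meant has the colours described above.

How it is judged:
By the outcome, as a careful person would: the job done as asked, in the order asked, and still so for the second after the job is handed in, with the robot touching nothing.
It also fails if it takes over 72 s, if anything falls off the work surface, if the arm or the gripper's body presses on something with over 40 N, if the wrist force passes 120 N, or if a joint passes its speed limit or range.

### The arm

A 7-joint arm with a two-finger parallel gripper is mounted at the origin on the work surface. World frame = base frame: x ahead of the robot, y to its left, z up, the work surface at z = 0. Lengths are in m, angles in rad, forces in N, time in s.
With the tool pointing down it reaches from about 0.4 to 0.85 m from the base axis. Payload 10.4 kg.
Tool frame: the origin (TCP) lies on the centre line of the jaws, within the pads' length; the fingertips stand 25 mm ahead of it and the grasp point (between the pads) lies 6 mm ahead of it; x points along the fingers, z is the direction in which the jaws open and shut, and the axes are right-handed (so a half turn about x gives the same grasp; the last joint's range is limited). The gripper opens to 85 mm and grips with 20 to 120 N. Pads are 22 mm wide; open, the fingers measure 114 mm over their backs; the gripper's body (76 mm by 85 mm) begins 54 mm behind the grasp point. The pads swing forward as they close: fully open they stand 13 mm farther back than shut.
Start: joints at [-1.227, 0.332, -0.065, 1.46, 0.022, 1.35, -0.088], TCP at [0.224, 0.583, 0.225] pointing down, gripper open.
Joint ranges: [-2.6, 2.6], [-0.5, 2.12], [-1.47, 1.34], [0.16, 2.42], [-1.27, 4.41], [0.06, 2.06], [-2.6, 2.6]. Speed limits (rad/s): [2.22, 2.22, 2.79, 2.79, 3.14, 3.14, 3.14].

### API

Orientations are given as a rotation vector (axis times angle).
In Python, from workcell import robot, release, grasp, planner, optics gives the robot as it stands. Calls block until the motion is done:
- robot.move_ptp(position, orientation): joint-space move of the TCP to a pose.
- robot.movel(position, frame=None, speed=0.15): straight line of the TCP; frame=None keeps the orientation; speed is the mean speed in m/s.
- robot.movej(angles): joint-space move.
- release() and grasp(strength=None): open the fingers fully, or close them until they stop; strength is the grip in N (None keeps the last).
- robot.wait(seconds).
- planner.ik(position, orientation): joint angles nearest the present ones, or None.
- optics.camera(name): name is "scene" or "top" or "wrist"; returns a dict with "img" (384x512x3 uint8, red, green, blue), "depth" (384x512 float32, m along the optical axis (not along the pixel's ray), 0 where there is no reading), "camera_matrix" (3x3 intrinsics, pixels), "R" (3x3) and "t" (3): a world point X has camera coordinates R X + t. Camera axes: x right, y down, z forward; pixel columns grow to the right and rows downward; lengths in m; the calibration is good to about 2 mm. A picture is of the moment at which its call begins.
A pose or a line that the arm cannot do raises robot.IKError and nothing moves.
- robot.close_job(): hands the job in, once; it reports no verdict.
Readings, each from a call of its own:
- robot.read_clock(): time.
- robot.read_qpos(): joint angles.
- robot.read_joint_vel(): joint speeds.
- robot.read_effort(): joint torques, N m.
- robot.read_position(): TCP position.
- robot.read_ee_rot(): TCP orientation.
- robot.read_contact_force(): force on the tool from outside, world axes, zero at the start.
- robot.read_wrist_torque(): the same for the moment, N m.
- robot.read_width(): finger opening in m.
Only numpy, scipy, OpenCV 4.12 (cv2) and the standard library are available. Lean on these libraries where they do the work, as an engineer would, in place of code of your own. Each camera call takes 0.05 s, during which the arm holds its last target.

## Working session

There is one attempt and no reset: what is moved stays moved. The work goes in short steps, each a Python script; the robot and the scene stay as the last script left them, time stands still between calls to the robot, and variables do not carry over. Pictures are saved under pics/ and viewed, and the job is handed in when it is done.

```bash
mkdir -p pics; ls; python3 - <<'E'
from workcell import robot, optics
import cv2, numpy as np, pickle
for n in ["scene","top"]:
    c=optics.camera(n); pickle.dump(c,open(f"pics/{n}0.pkl","wb"))
    cv2.imwrite(f"pics/{n}0.png",cv2.resize(c["img"][:,:,::-1],(800,600),interpolation=cv2.INTER_CUBIC))
    print(n,c["camera_matrix"].round(1).tolist(),(-c["R"].T@c["t"]).round(3))
print(robot.read_clock(),robot.read_position(),robot.read_ee_rot(),robot.read_contact_force(),robot.read_width())
E
```

```text
pics
scene [[367.6, 0.0, 259.2], [0.0, 367.6, 194.2], [0.0, 0.0, 1.0]] [1.211 0.539 1.027]
top [[441.9, 0.0, 248.1], [0.0, 441.9, 188.2], [0.0, 0.0, 1.0]] [ 0.344 -0.033  1.479]
0.1 [0.22402888 0.5831137  0.22429437] [-0.93566871  1.36170175  0.93442635] [ 0.5515978   0.86901886 -0.01382174] 0.08539034424183478
```

View pics/top0.png

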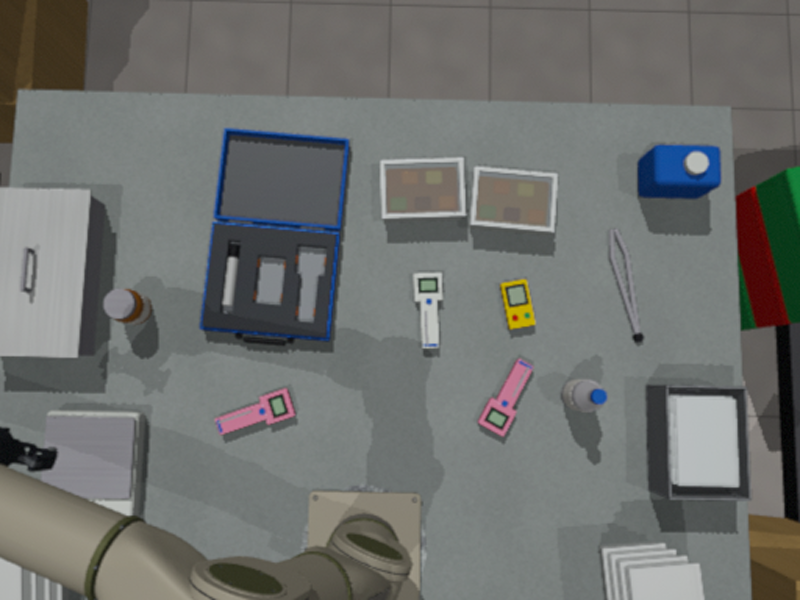

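View pics/scene0.png

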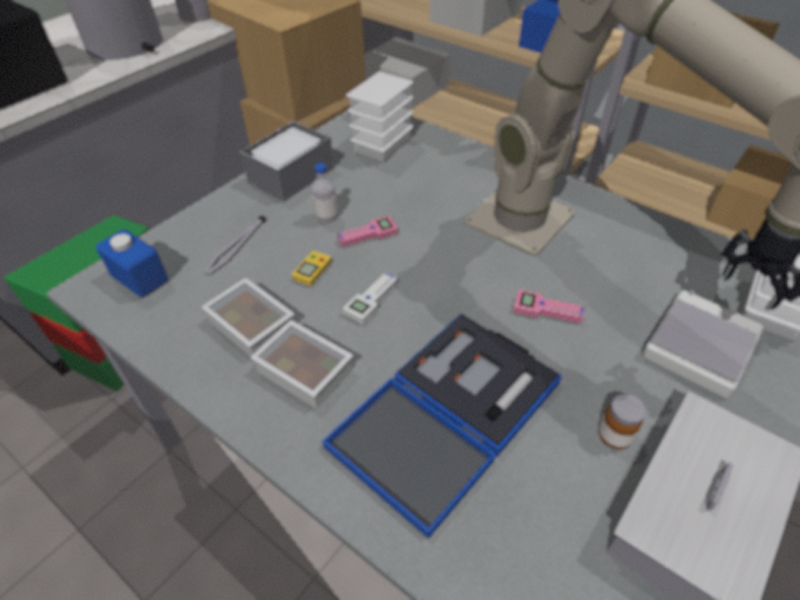

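In the top view, three paddles have the thermometer's shape: white at (429,310), pink at (257,411) and pink at (506,397). The white one fits the description. The only yellow timer is at (518,305). I'll confirm in an enlarged crop and measure roughly.

```bash
cat > h.py <<'E'
import cv2, numpy as np
def ray(c,u,v,z):
    K,R,t=c["camera_matrix"],c["R"],c["t"]
    d=R.T@(np.linalg.inv(K)@np.array([u,v,1.])); o=-R.T@t
    return o+d*(z-o[2])/d[2]
def proj(c,X):
    p=c["camera_matrix"]@(c["R"]@np.asarray(X,float)+c["t"]); return p[:2]/p[2]
def dpt(c,u,v):
    z=c["depth"][int(round(v)),int(round(u))]
    return c["R"].T@(np.linalg.inv(c["camera_matrix"])@np.array([u,v,1.])*z-c["t"])
E
python3 - <<'E'
from h import *
import pickle
c=pickle.load(open("pics/top0.pkl","rb"))
im=c["img"]
cr=im[75:235,120:350]
cv2.imwrite("pics/crop0.png",cv2.resize(cr[:,:,::-1],None,fx=3.45,fy=3.45,interpolation=cv2.INTER_CUBIC))
s=.64
for n,u,v,z in [("th head",428,272,.025),("th tail",431,349,.025),("tm",518,304,.025),("tm top",515,281,.025),("tm bot",521,328,.025),
  ("case corner hinge left",216,223,.034),("hinge right",341,232,.034),("handle-left",202,329,.034),("handle-right",331,340,.034)]:
    print(n,ray(c,u*s,v*s,z).round(3),dpt(c,u*s,v*s).round(3))
E
```

```text
th head [ 0.575 -0.124  0.025] [ 0.578 -0.125  0.004]
th tail [ 0.411 -0.132  0.025] [ 0.412 -0.134  0.001]
tm [ 0.511 -0.316  0.025] [ 0.51  -0.314  0.032]
tm top [ 0.56  -0.309  0.025] [ 0.56 -0.31  0.02]
tm bot [ 0.46  -0.322  0.025] [ 0.462 -0.326  0.002]
case corner hinge left [0.669 0.331 0.034] [0.668 0.33  0.038]
hinge right [0.656 0.064 0.034] [0.663 0.066 0.   ]
handle-left [0.443 0.348 0.034] [ 0.445  0.357 -0.   ]
handle-right [0.425 0.078 0.034] [ 0.427  0.081 -0.002]
```

View pics/crop0.png

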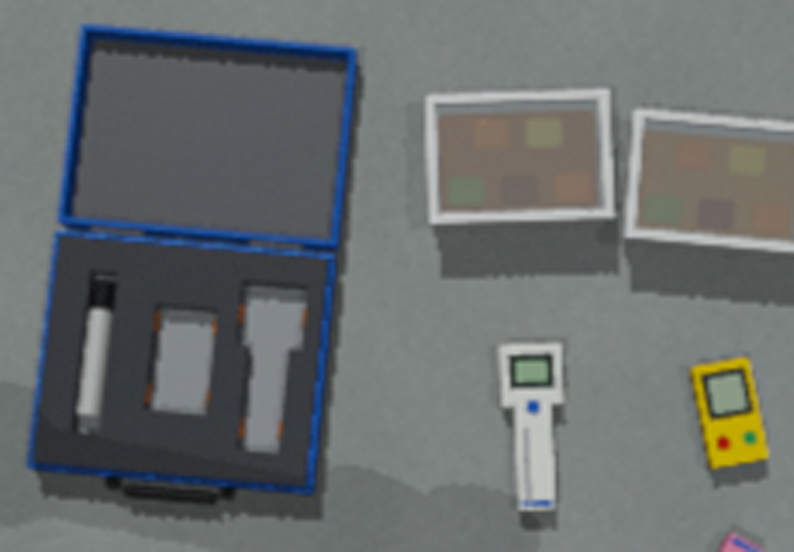

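The crop shows a white paddle with its head up at (530,370) and handle down to (535,505), a green-grey display and a blue dot. This is the one meant, because the look-alikes are pink. The timer is at (730,412). Next I'll plan viewing poses for the wrist camera.

```bash
cat >> h.py <<'E'
from scipy.spatial.transform import Rotation as Ro
def ori(yaw,flip=False):
    # jaws open along direction 'yaw'+90deg (object y); tool x down
    a=yaw+np.pi/2+(np.pi if flip else 0)
    z=np.array([np.cos(a),np.sin(a),0]); x=np.array([0,0,-1.]); y=np.cross(z,x)
    return Ro.from_matrix(np.c_[x,y,z]).as_rotvec()
E
python3 - <<'E'
from h import *
from workcell import robot, planner
R=Ro.from_rotvec(robot.read_ee_rot()).as_matrix(); print(R.round(2))
for p,y in [((.548,.205,.33),-.06),((.50,-.13,.33),.045),((.511,-.316,.33),.13)]:
    for f in (0,1):
        q=planner.ik(p,ori(y,f)); print(p,f,None if q is None else np.round(q,2))
E
```

```text
[[-0.   -0.93  0.36]
 [-0.    0.36  0.93]
 [-1.   -0.   -0.  ]]
(0.548, 0.205, 0.33) 0 [-0.65  0.21  0.25  1.41 -0.05  1.53  1.12]
(0.548, 0.205, 0.33) 1 [-0.85  0.22  0.5   1.42 -0.1   1.53 -1.98]
(0.5, -0.13, 0.33) 0 [-0.73  0.03  0.94  1.61 -0.03  1.51  1.82]
(0.5, -0.13, 0.33) 1 [-0.68  0.03  0.88  1.61 -0.03  1.51 -1.32]
(0.511, -0.316, 0.33) 0 [-0.35  0.41  1.15  1.4  -0.37  1.57  2.47]
(0.511, -0.316, 0.33) 1 [-0.24  0.33  0.95  1.39 -0.27  1.55 -0.75]
```

```bash
python3 - <<'E'
from h import *
from workcell import robot, planner, optics
import pickle
robot.move_ptp([.52,.205,.34],ori(-.06,1))
c=optics.camera("wrist"); pickle.dump(c,open("pics/w1.pkl","wb"))
cv2.imwrite("pics/w1.png",cv2.resize(c["img"][:,:,::-1],(800,600),interpolation=cv2.INTER_CUBIC))
print(robot.read_clock(),robot.read_position(),c["camera_matrix"].round(1).tolist(),(-c["R"].T@c["t"]).round(3),c["R"].round(2).tolist(),robot.read_contact_force(),robot.read_qpos().round(2) if hasattr(robot.read_qpos(),'round') else robot.read_qpos())
E
```

```text
1.95 [0.51960193 0.20607172 0.33964885] [[323.5, 0.0, 255.4], [0.0, 323.5, 193.6], [0.0, 0.0, 1.0]] [0.589 0.203 0.488] [[-0.06, -1.0, -0.0], [-0.96, 0.05, 0.27], [-0.27, 0.02, -0.96]] [ 0.23733618  0.53866834 -0.10087573] [-0.87  0.15  0.47  1.47 -0.07  1.54 -2.03]
```

View pics/w1.png

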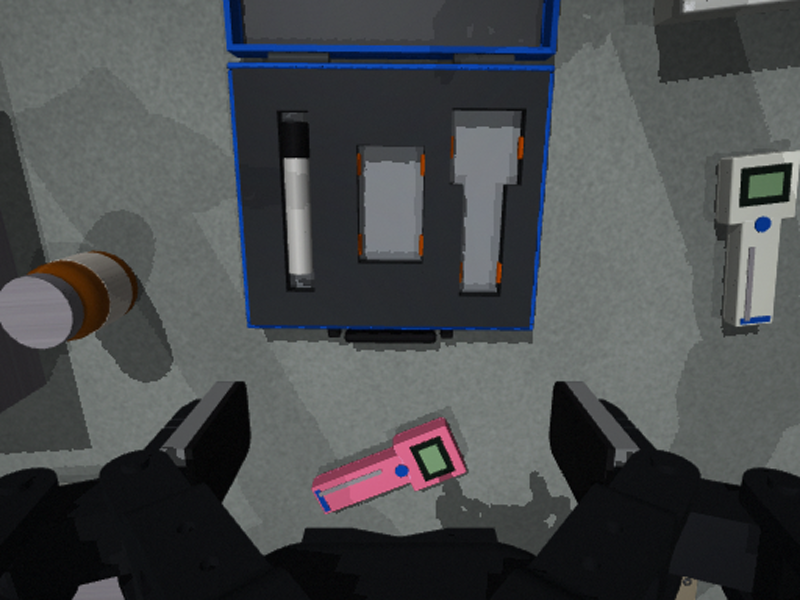

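Wrist view: the case's cutouts are at (297,200) for the sleeve, (391,204) for the rectangle and (485,200) for the paddle. The thermometer is at the right edge. I'll enlarge for corner picking.

```bash
python3 - <<'E'
from h import *
import pickle
c=pickle.load(open("pics/w1.pkl","rb"))
# 512 px coordinates: crop u 220..345, v 35..215
cr=c["img"][62:196,220:348]
k=4.5
cr=cv2.convertScaleAbs(cr,alpha=1.6)
cv2.imwrite("pics/w1c.png",cv2.resize(cr[:,:,::-1],None,fx=k,fy=k,interpolation=cv2.INTER_NEAREST))
E
```

```text
(no output)
```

View pics/w1c.png

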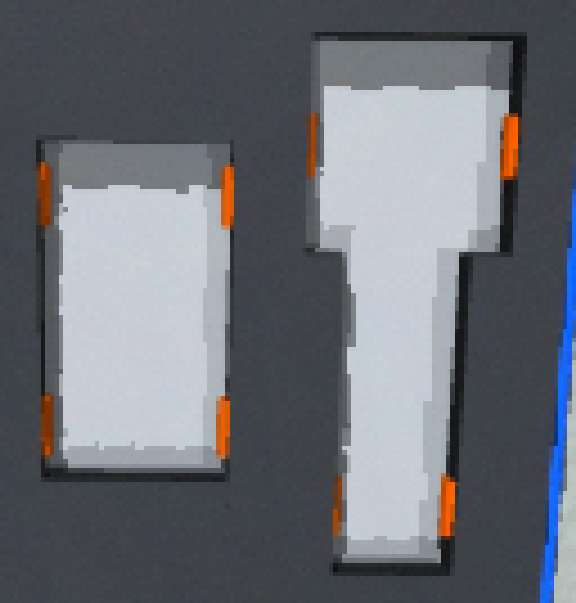

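```bash
cat >> h.py <<'E'
from scipy.optimize import least_squares
def fit(c,px,pts,z,x0,freez=False):
    px=np.asarray(px,float);pts=np.asarray(pts,float)
    def f(p):
        a=p[2];zz=p[3] if freez else z
        r=[]
        for q,m in zip(px,pts):
            X=[p[0]+np.cos(a)*m[0]-np.sin(a)*m[1],p[1]+np.sin(a)*m[0]+np.cos(a)*m[1],zz]
            r+=list(proj(c,X)-q)
        return np.array(r)
    s=least_squares(f,list(x0)+([z] if freez else []),loss="soft_l1",f_scale=.5)
    return s.x,f(s.x).reshape(-1,2)
E
python3 - <<'E'
from h import *
import pickle
c=pickle.load(open("pics/w1.pkl","rb"))
px=np.array([(37,137),(234,139),(230,481),(41,481),(313,32),(527,32),(512,256),(470,252),(450,575),(332,575),(344,252),(305,250)])/4.5+[220-.5,62-.5]
pts=np.array([(51,29),(51,-29),(-51,-29),(-51,29)]+[(a,b-82) for a,b in [(81,31),(81,-31),(19,-31),(19,-19),(-81,-19),(-81,19),(19,19),(19,31)]])/1000
for fz in (0,1):
    p,r=fit(c,px,pts,.04,(.548,.205,-.06),fz); print(p.round(4)); print(r.round(1).tolist())
print(dpt(c,255,180),dpt(c,250,130)) # insert top / floor
E
```

```text
[ 0.5528  0.213  -0.0649]
[[-0.1, 0.2], [-0.0, 0.1], [-0.7, -0.1], [0.1, -0.4], [-0.2, -0.2], [-0.0, 0.2], [-0.1, -0.6], [0.3, 0.2], [0.2, 0.1], [-0.0, -0.2], [0.2, 0.0], [-0.0, 0.4]]
[ 0.5528  0.2131 -0.0649  0.0403]
[[-0.1, 0.1], [-0.0, 0.1], [-0.7, -0.0], [0.1, -0.4], [-0.2, -0.2], [0.0, 0.2], [-0.1, -0.6], [0.4, 0.2], [0.3, 0.1], [-0.0, -0.1], [0.2, -0.0], [-0.0, 0.4]]
[0.48407388 0.20938844 0.03883087] [0.55327558 0.21254645 0.02257746]
```

The fit is good: sub-pixel residuals, and the free height came out at 40.3 mm against the given 40. Now the thermometer and the timer.

```bash
python3 - <<'E'
from h import *
from workcell import robot, planner, optics
import pickle
robot.move_ptp([.45,-.19,.27],ori(.03,1))
robot.wait(.15)
c=optics.camera("wrist"); pickle.dump(c,open("pics/w2.pkl","wb"))
cv2.imwrite("pics/w2.png",cv2.resize(c["img"][:,:,::-1],(800,600),interpolation=cv2.INTER_CUBIC))
print(robot.read_clock(),robot.read_position(),robot.read_contact_force())
E
```

```text
3.6583 [ 0.45047862 -0.18928984  0.27009687] [-0.1944634  -0.80632146 -0.79770569]
```

View pics/w2.png

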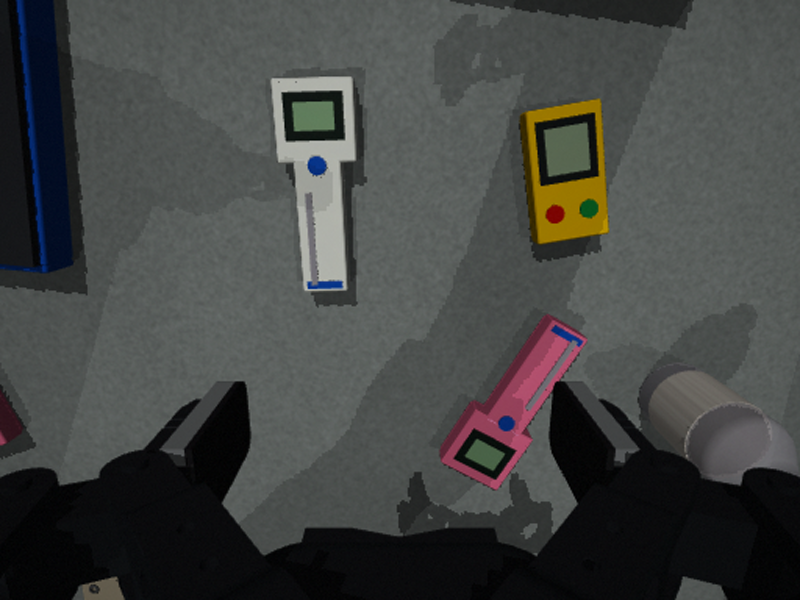

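The white thermometer is at (316,185), head up, and the yellow timer is at (566,172). I'll enlarge for corners.

```bash
python3 - <<'E'
from h import *
import pickle
c=pickle.load(open("pics/w2.pkl","rb"))
a=cv2.resize(c["img"][42:192,165:240][:,:,::-1],None,fx=4,fy=4,interpolation=cv2.INTER_NEAREST)
b=cv2.resize(c["img"][57:167,325:397][:,:,::-1],None,fx=4,fy=4,interpolation=cv2.INTER_NEAREST)
o=np.zeros((600,620,3),np.uint8); o[:,:300]=a; o[:440,320:608]=b
cv2.imwrite("pics/w2c.png",o)
E
```

```text
(no output)
```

View pics/w2c.png

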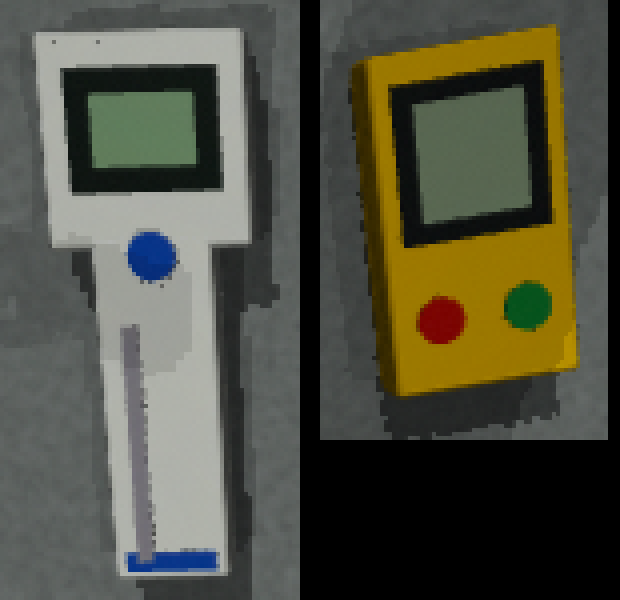

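```bash
python3 - <<'E'
from h import *
import pickle
c=pickle.load(open("pics/w2.pkl","rb"))
th=np.array([(35,32),(241,28),(247,243),(209,243),(226,574),(120,576),(93,247),(52,247)])/4+[165-.5,42-.5]
tp=np.array([(80,30),(80,-30),(20,-30),(20,-18),(-80,-18),(-80,18),(20,18),(20,30)])/1000
tm=(np.array([(372,57),(556,26),(578,367),(401,396)])-[320,0])/4+[325-.5,57-.5]
mp=np.array([(50,28),(50,-28),(-50,-28),(-50,28)])/1000
for a,b,x in ((th,tp,(.493,-.128,.04)),(tm,mp,(.51,-.315,.13))):
  for fz in (0,1):
    p,r=fit(c,a,b,.025,x,fz); print(p.round(4),r.round(1).tolist())
E
```

```text
[ 0.4988 -0.1252  0.056 ] [[-1.2, -1.4], [0.6, -1.7], [1.6, 0.0], [0.9, 0.3], [1.0, 0.3], [-1.1, 0.5], [-0.8, 0.0], [-0.7, 0.3]]
[ 0.4985 -0.1238  0.0538  0.0167] [[-0.5, -0.0], [0.2, -0.3], [1.1, 0.3], [0.5, 0.5], [0.4, -1.1], [-1.1, -1.0], [-0.5, 0.2], [-0.2, 0.4]]
[ 0.5159 -0.3141  0.2018] [[-2.0, -0.1], [1.2, -1.3], [0.9, 0.4], [-0.8, 0.8]]
[ 0.5158 -0.3175  0.1918  0.016 ] [[-0.6, 0.5], [1.5, 0.1], [0.3, -0.2], [-0.5, -0.3]]
```

```bash
python3 - <<'E'
from h import *
import pickle
c=pickle.load(open("pics/w2.pkl","rb"))
for u,v in [(205,82),(200,150),(210,165),(205,95),(355,120),(372,147),(340,80)]: print(u,v,dpt(c,u,v).round(4))
for u,v in [(120,150),(280,150),(280,60)]: print("table",dpt(c,u,v).round(4))
print((-c["R"].T@c["t"]).round(4),c["R"].round(3).tolist())
# segment heights: mask pixels with z>.012
H,W=c["depth"].shape
uu,vv=np.meshgrid(np.arange(W),np.arange(H))
P=np.linalg.inv(c["camera_matrix"])@np.stack([uu.ravel(),vv.ravel(),np.ones(H*W)])*c["depth"].ravel()
X=(c["R"].T@(P-c["t"][:,None])).T.reshape(H,W,3)
img=c["img"].astype(int)
for nm,(y0,y1,x0,x1) in dict(th=(42,192,165,240),tm=(57,167,325,397)).items():
    m=np.zeros((H,W),bool); m[y0:y1,x0:x1]=True
    m&=(X[...,2]>.022)&(X[...,2]<.034)
    p=X[m]; r=cv2.minAreaRect((p[:,:2]*1000).astype(np.float32)); print(nm,m.sum(),np.median(p[:,2]),r,p[:,:2].mean(0))
E
```

```text
205 82 [ 0.5419 -0.1279  0.028 ]
200 150 [ 0.4634 -0.1207  0.0253]
210 165 [ 0.4454 -0.1328  0.0257]
205 95 [ 0.5277 -0.1274  0.0255]
355 120 [ 0.505  -0.3051  0.0254]
372 147 [ 0.4736 -0.33    0.0237]
340 80 [ 0.5493 -0.2828  0.0252]
table [ 0.4564 -0.0126 -0.0008]
table [ 4.632e-01 -2.200e-01  2.000e-04]
table [ 0.5717 -0.2144 -0.0007]
[ 0.5196 -0.1864  0.4189] [[0.032, -0.999, 0.0], [-0.963, -0.031, 0.267], [-0.267, -0.009, -0.964]]
th 5267 0.025081881339812095 ((497.8290710449219, -125.81411743164062), (159.91726684570312, 60.16642761230469), 3.7689080238342285) [ 0.51205914 -0.1248539 ]
tm 4094 0.025143965323706618 ((515.5184936523438, -314.3783264160156), (99.8192367553711, 56.5897216796875), 11.593059539794922) [ 0.51719595 -0.31332015]
```

The depth outline gives 159.9 x 60.2 mm and 99.8 x 56.6 mm with tops at 25.1 mm, which matches the given sizes. My colour picks fell just inside the rounded edges, but their centres agree. So the thermometer is at about (0.498,-0.1256), yaw 0.06, and the timer at (0.5155,-0.3143), yaw 0.20. I'll grasp the thermometer on its handle.

```bash
python3 - <<'E'
from h import *
from workcell import robot, planner, optics, grasp
import pickle
o=ori(.06,1); p=np.array([.498,-.1256])
robot.move_ptp([*p,.11],o)
robot.movel([*p,.035],speed=.12)
print(robot.read_contact_force(),robot.read_position())
grasp(50)
print("w",robot.read_width(),robot.read_contact_force())
robot.movel([*p,.13],speed=.2)
robot.wait(.1)
c=optics.camera("wrist"); pickle.dump(c,open("pics/w3.pkl","wb"))
cv2.imwrite("pics/w3.png",cv2.resize(c["img"][:,:,::-1],(800,600),interpolation=cv2.INTER_CUBIC))
print(robot.read_clock(),robot.read_position(),robot.read_contact_force(),robot.read_width())
E
```

```text
[ 0.5593646  -0.37604386  1.15215011] [ 0.49853501 -0.12589178  0.0357827 ]
w 0.00014157591091337466 [-0.19689656  0.00784797 -0.15643365]
6.725 [ 0.49713218 -0.12541157  0.12865159] [-0.58485192  0.25300004  0.41553302] -0.00032229744746939133
```

View pics/w3.png

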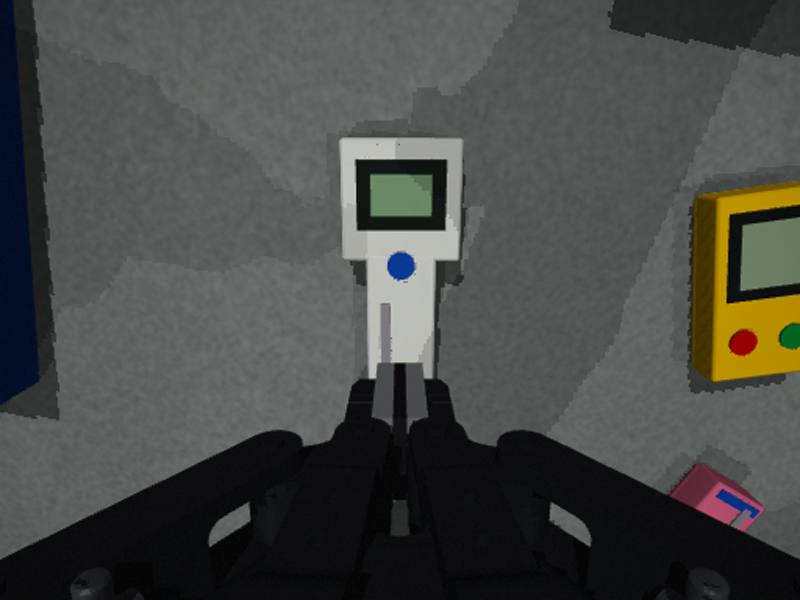

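The fingers closed above the thermometer without gripping (width 0), and it is still lying on the table. I'll measure the fingertip height from depth and check whether the thermometer moved.

```bash
cat >> h.py <<'E'
def cloud(c):
    H,W=c["depth"].shape
    uu,vv=np.meshgrid(np.arange(W),np.arange(H))
    P=np.linalg.inv(c["camera_matrix"])@np.stack([uu.ravel(),vv.ravel(),np.ones(H*W)])*c["depth"].ravel()
    return (c["R"].T@(P-c["t"][:,None])).T.reshape(H,W,3)
E
python3 - <<'E'
from h import *
import pickle
for f,tz in (("w3",.1287),("w2",.2701),("w1",.3396)):
    c=pickle.load(open(f"pics/{f}.pkl","rb")); X=cloud(c)
    m=(c["depth"]>0)&(X[...,2]>tz-.045)&(X[...,2]<tz+.02); m[:, :90]=0;m[:,420:]=0
    p=X[m]; print(f,m.sum(),"tip rel TCP",(np.percentile(p[:,2],[0,1,3,10])-tz).round(4))
c=pickle.load(open("pics/w3.pkl","rb"));X=cloud(c)
m=(X[...,2]>.022)&(X[...,2]<.032); m[:80]=0; m[:, :200]=0; m[:,310:]=0; m[245:]=0
p=X[m]; print(p.min(0),p.max(0)); print(cv2.minAreaRect((p[:,:2]*1000).astype(np.float32)))
hd=p[p[:,0]>.52]; print("head",cv2.minAreaRect((hd[:,:2]*1000).astype(np.float32)))
h=p[p[:,0]<.512]; print("handle",cv2.minAreaRect((h[:,:2]*1000).astype(np.float32)))
E
```

```text
w3 462 tip rel TCP [0.0089 0.0094 0.0104 0.0118]
w2 34 tip rel TCP [0.0185 0.0186 0.0186 0.0191]
w1 35 tip rel TCP [0.0183 0.0184 0.0184 0.0191]
[ 0.4526239  -0.15386236  0.0220413 ] [ 0.5789896  -0.09130315  0.02837319]
((515.3553466796875, -124.42932891845703), (124.23127746582031, 60.01685333251953), 3.420945167541504)
head ((547.9271850585938, -122.42291259765625), (59.127525329589844, 60.01123809814453), 3.223118543624878)
handle ((483.0159912109375, -126.17628479003906), (59.28282928466797, 36.08603286743164), 3.139650583267212)
```

```bash
python3 - <<'E'
from h import *
import pickle
c=pickle.load(open("pics/w3.pkl","rb"));X=cloud(c)
for v in (225,230,232,234,236,240,245,250,260): print(v,[(round(float(c["depth"][v,u]),4),(X[v,u]*1000).round().tolist()) for u in (244,250,264)])
E
```

```text
225 [(0.2685, [469.0, -117.0, 26.0]), (0.2704, [468.0, -122.0, 24.0]), (0.2699, [469.0, -134.0, 24.0])]
230 [(0.2706, [464.0, -117.0, 25.0]), (0.2707, [464.0, -122.0, 25.0]), (0.2714, [464.0, -134.0, 24.0])]
232 [(0.1476, [510.0, -119.0, 140.0]), (0.1485, [509.0, -122.0, 139.0]), (0.1495, [509.0, -128.0, 138.0])]
234 [(0.1458, [509.0, -119.0, 142.0]), (0.1458, [510.0, -122.0, 142.0]), (0.1448, [510.0, -128.0, 143.0])]
236 [(0.1437, [509.0, -119.0, 144.0]), (0.1446, [509.0, -122.0, 143.0]), (0.1434, [510.0, -128.0, 144.0])]
240 [(0.1399, [509.0, -119.0, 148.0]), (0.139, [510.0, -122.0, 149.0]), (0.1395, [510.0, -128.0, 148.0])]
245 [(0.1348, [509.0, -119.0, 153.0]), (0.1341, [510.0, -122.0, 154.0]), (0.1352, [510.0, -128.0, 153.0])]
250 [(0.1309, [509.0, -119.0, 157.0]), (0.1297, [510.0, -122.0, 158.0]), (0.1295, [510.0, -127.0, 159.0])]
260 [(0.1216, [509.0, -120.0, 167.0]), (0.1217, [510.0, -122.0, 167.0]), (0.1216, [510.0, -127.0, 167.0])]
```

The depth puts the shut fingertips at z = 0.138 with the TCP reading 0.129, so the tips would be 9 mm behind the TCP instead of 25 mm ahead. That fits the empty grasp. I'll check it with the independent scene camera before trusting it.

```bash
python3 - <<'E'
from h import *
from workcell import robot, optics
import pickle
c=optics.camera("scene"); pickle.dump(c,open("pics/s1.pkl","wb"))
p=np.array(robot.read_position()); print(p)
u,v=proj(c,p); u2,v2=proj(c,p-[0,0,.025]); print(u,v,u2,v2)
im=c["img"][:,:,::-1].copy()
u0=int(u)-50; v0=int(v)-60
cr=cv2.resize(im[v0:v0+100,u0:u0+100],None,fx=6,fy=6,interpolation=cv2.INTER_CUBIC)
for (a,b),col in (((u,v),(0,0,255)),((u2,v2),(0,255,0))): cv2.circle(cr,(int((a-u0+.5)*6),int((b-v0+.5)*6)),4,col,-1)
cv2.imwrite("pics/s1c.png",cr)
E
```

```text
[ 0.49718892 -0.12557889  0.128786  ]
236.35824653133042 166.96031568168058 236.7267844514724 172.01198631783183
```

View pics/s1c.png

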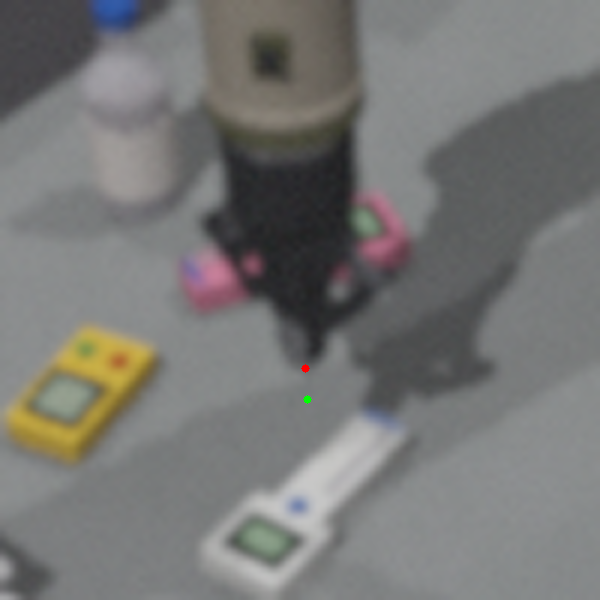

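The scene camera agrees: the red dot marks the reported TCP, and it lies just below the real fingertips at about (303,360). The green dot is where the tips should be by the data sheet, clearly in the air. So the shut tips are about 9 mm above the reported TCP (roughly +12 mm at 36 mm opening, +18.5 mm open), and I'll use those measured values. Regrasping about 38 mm lower, watching force.

```bash
python3 - <<'E'
from h import *
from workcell import robot, planner, optics, grasp, release
import pickle
o=ori(.055,1); p=np.array([.498,-.1252])
release()
robot.move_ptp([*p,.06],o)
for z in (.03,.012,.004,-.003):
    robot.movel([*p,z],speed=.12); f=np.array(robot.read_contact_force()); print(z,f.round(1))
    if np.linalg.norm(f)>8: break
grasp(50)
print("w",robot.read_width(),np.round(robot.read_contact_force(),1),robot.read_position())
E
```

```text
0.03 [ 1.  -0.7  0.4]
0.012 [ 1.1 -0.2  0.5]
0.004 [0.3 0.2 0.3]
-0.003 [ 0.1 -1.   0.4]
w 0.03486329536939233 [-1.5 -0.2  5.3] [ 0.49827575 -0.12520723 -0.00268302]
```

```bash
python3 - <<'E'
from h import *
from workcell import robot, planner, optics, grasp, release
import pickle
p=np.array([.498,-.1252])
robot.movel([*p,.10],speed=.2)
robot.wait(.15)
c=optics.camera("wrist"); pickle.dump(c,open("pics/w4.pkl","wb"))
cv2.imwrite("pics/w4.png",cv2.resize(c["img"][:,:,::-1],(800,600),interpolation=cv2.INTER_CUBIC))
tcp=np.array(robot.read_position())
print(robot.read_clock(),tcp,robot.read_contact_force(),robot.read_width())
X=cloud(c)
for v in (210,215,220,225,230,235,240): print(v,[(X[v,u]*1000).round().tolist() for u in (228,236,240,256,272,280)])
m=(abs(X[...,2]-tcp[2]-.028)<.02)
m[245:]=0;m[:40]=0
p=X[m]; 
hd=p[p[:,0]>tcp[0]+.025]; print(len(hd),np.percentile(hd[:,2],[2,50,98]).round(4),cv2.minAreaRect((hd[:,:2]*1000).astype(np.float32)))
A=np.c_[hd,np.ones(len(hd))]; print("plane",np.linalg.lstsq(np.c_[hd[:,:2],np.ones(len(hd))],hd[:,2],rcond=None)[0])
E
```

```text
10.525 [ 0.49714696 -0.12518291  0.09877333] [ 0.92571014  0.28588919 -1.97357196] 0.034821992300129785
210 [[525.0, -112.0, 126.0], [525.0, -115.0, 126.0], [525.0, -117.0, 126.0], [526.0, -123.0, 126.0], [526.0, -130.0, 125.0], [526.0, -133.0, 126.0]]
215 [[523.0, -112.0, 126.0], [523.0, -115.0, 126.0], [523.0, -117.0, 125.0], [524.0, -123.0, 126.0], [524.0, -130.0, 126.0], [524.0, -133.0, 126.0]]
220 [[521.0, -112.0, 127.0], [521.0, -115.0, 126.0], [521.0, -117.0, 125.0], [522.0, -123.0, 127.0], [522.0, -130.0, 127.0], [522.0, -133.0, 126.0]]
225 [[519.0, -112.0, 127.0], [519.0, -116.0, 125.0], [518.0, -117.0, 124.0], [520.0, -124.0, 127.0], [520.0, -130.0, 126.0], [520.0, -133.0, 127.0]]
230 [[517.0, -112.0, 126.0], [517.0, -116.0, 126.0], [518.0, -117.0, 128.0], [518.0, -124.0, 128.0], [517.0, -130.0, 125.0], [517.0, -133.0, 125.0]]
235 [[514.0, -112.0, 126.0], [515.0, -116.0, 127.0], [516.0, -117.0, 128.0], [516.0, -124.0, 128.0], [516.0, -130.0, 128.0], [516.0, -133.0, 126.0]]
240 [[512.0, -113.0, 126.0], [513.0, -116.0, 128.0], [513.0, -117.0, 127.0], [514.0, -124.0, 127.0], [514.0, -130.0, 129.0], [514.0, -134.0, 126.0]]
22793 [0.1246 0.1263 0.1279] ((548.5781860351562, -121.68626403808594), (55.91743087768555, 60.29294967651367), 3.1156907081604004)
plane [-0.00609407  0.0012866   0.1297938 ]
```

View pics/w4.png

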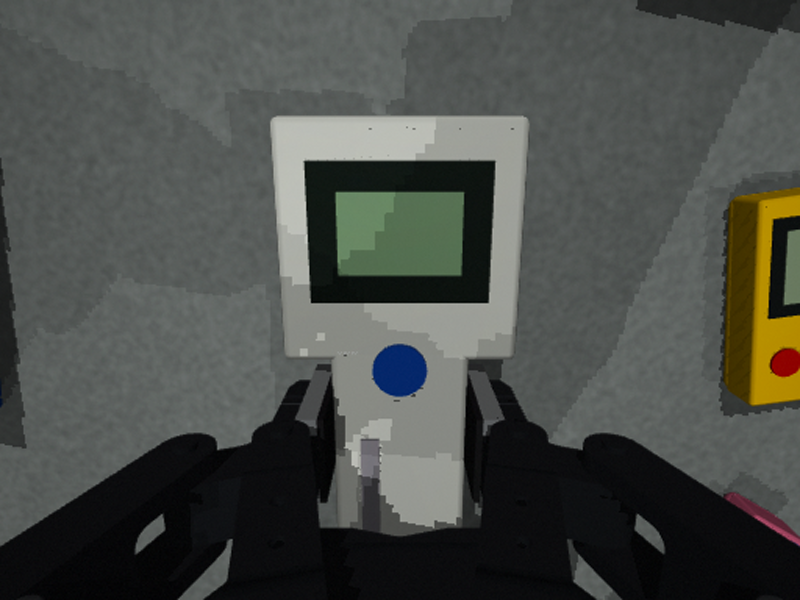

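Gripped at width 34.9 mm and held level: top at TCP+27.5 mm, with the body centred on the TCP within 1 mm. Carrying it over the paddle cutout at about (0.5475, 0.1312).

```bash
python3 - <<'E'
from h import *
from workcell import robot, planner, optics
import pickle
a=-.0649
s=np.array([.5528,.2130])+np.array([-np.sin(a)*-.082,np.cos(a)*-.082]); print(s)
robot.movel([.498,-.1252,.12],speed=.2)
o=ori(a,1)
robot.move_ptp([*s,.12],o)
robot.movel([*s,.062],speed=.12)
robot.wait(.2)
c=optics.camera("wrist"); pickle.dump(c,open("pics/w5.pkl","wb"))
cv2.imwrite("pics/w5.png",cv2.resize(c["img"][:,:,::-1],(800,600),interpolation=cv2.INTER_CUBIC))
tcp=np.array(robot.read_position())
R=Ro.from_rotvec(robot.read_ee_rot()).as_matrix()
print(robot.read_clock(),tcp,R.round(4).tolist(),robot.read_contact_force(),robot.read_width())
X=cloud(c)
m=(abs(X[...,2]-tcp[2]-.0277)<.004); m[240:]=0
p=X[m]; d=p[:,:2]-s; ca,sa=np.cos(a),np.sin(a); l=np.c_[d[:,0]*ca+d[:,1]*sa,-d[:,0]*sa+d[:,1]*ca]*1000
h=l[(l[:,0]>30)]
print("head in slot frame: front",np.percentile(h[:,0],[99,99.9,100]).round(1),"y",np.percentile(h[:,1],[0,.2,50,99.8,100]).round(1), cv2.minAreaRect(h.astype(np.float32)))
E
```

```text
[0.54748194 0.13117263]
12.675 [0.54790906 0.13136721 0.06266553] [[0.001, 0.9979, -0.0647], [0.0006, -0.0647, -0.9979], [-1.0, 0.001, -0.0007]] [-0.57292229 -0.4317781  -2.27800185] 0.03511902489880629
head in slot frame: front [79.4 79.9 79.9] y [-29.4 -28.9   0.6  30.5  31.2] ((54.95098114013672, 0.9015350341796875), (49.93165969848633, 60.49653625488281), 0.04405961185693741)
```

View pics/w5.png

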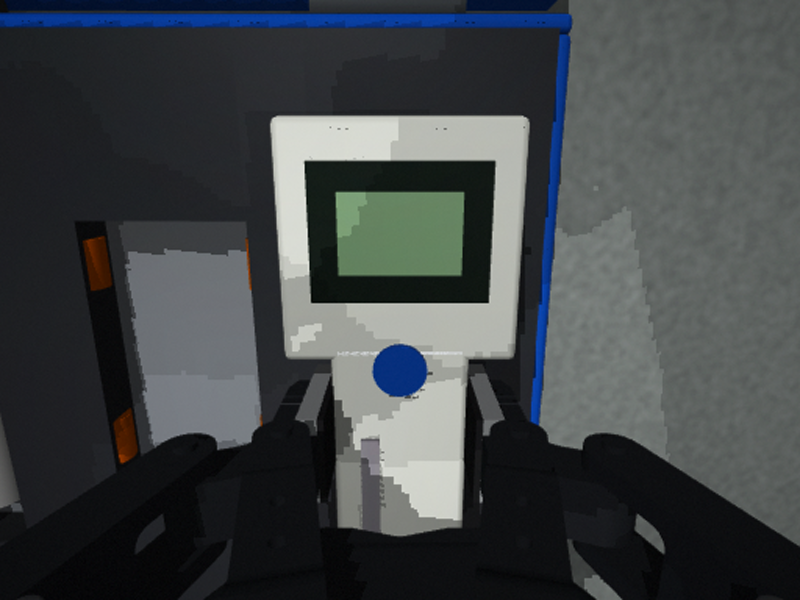

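It is aligned to within about 0.6 mm of the measured slot. I'll cross-check the rectangle's corners in this view, then lower with force steps.

```bash
python3 - <<'E'
from h import *
from workcell import robot
import pickle
c=pickle.load(open("pics/w5.pkl","rb"))
a=-.0649; ca,sa=np.cos(a),np.sin(a); C=np.array([.5528,.2130])
def loc(X): d=X[:2]-C; return np.array([d[0]*ca+d[1]*sa,-d[0]*sa+d[1]*ca])*1000
for u,v in ((76,221),(246,222)): print(loc(ray(c,(u+.5)/1.5625-.5,(v+.5)/1.5625-.5,.04)).round(1),"expect 51, +-29")
s=np.array([.5475,.1312])+[-.0005*sa*-1*-1,-.0005*ca]
f0=np.array(robot.read_contact_force())
for z in (.050,.042,.038,.035,.033,.031,.0295):
    robot.movel([*s,z],speed=.06); robot.wait(.05)
    f=np.array(robot.read_contact_force()); t=np.array(robot.read_position())
    print(z,t.round(4),(f-f0).round(1),robot.read_width())
    if np.linalg.norm(f-f0)>7: break
print(robot.read_clock())
E
```

```text
[50.5 28. ] expect 51, +-29
[ 50.2 -29.3] expect 51, +-29
0.05 [0.5474 0.1306 0.0497] [0.4 1.  0.7] 0.03498784506475788
0.042 [0.5474 0.1306 0.0418] [ 0.6 -0.3 -0.6] 0.03506325447858773
0.038 [0.5475 0.1307 0.0379] [ 0.6  0.1 -0.8] 0.03497386136375354
0.035 [0.5475 0.1307 0.0349] [-0.7 -0.4  0.5] 0.03512739369236672
0.033 [0.5478 0.1307 0.0331] [2.  0.2 0.4] 0.03503007000139107
0.031 [0.5478 0.1308 0.0329] [-9.8 -0.1 27.2] 0.03489815110714514
14.6083
```

At 4.5 mm depth there is a -x push, so the head's front touches the +x wall. The cross-check had also put the case 0.5–0.8 mm further in -x. I'll back off and shift -1 mm in x.

```bash
python3 - <<'E'
from h import *
from workcell import robot
import pickle
f0=np.array([-.5,-.4,-2.3])
s=np.array([.5464,.1307])
robot.movel([*s,.0355],speed=.05)
for z in (.034,.033,.032,.031,.030,.029):
    robot.movel([*s,z],speed=.04); robot.wait(.05)
    f=np.array(robot.read_contact_force()); t=np.array(robot.read_position())
    print(z,t.round(4),(f-f0).round(1),np.round(robot.read_wrist_torque(),2))
    if np.linalg.norm(f-f0)>9: break
print(robot.read_clock())
E
```

```text
0.034 [0.5462 0.1306 0.0336] [0.8 0.2 0.5] [ 0.03 -0.02  0.06]
0.033 [0.5464 0.1306 0.0331] [-1.5 -0.2  5.5] [-0.08  0.29 -0.01]
0.032 [0.5464 0.1306 0.033 ] [-6.5 -0.9 17.4] [-0.32  1.63 -0.02]
15.7583
```

Same stop height at 33 mm after the shift. Looking before pushing on.

```bash
python3 - <<'E'
from h import *
from workcell import robot, optics
import pickle
robot.movel([.5464,.1307,.0335],speed=.05)
a=-.0649; ca,sa=np.cos(a),np.sin(a); s=np.array([.5475,.1312])
c=optics.camera("wrist"); pickle.dump(c,open("pics/w6.pkl","wb"))
cv2.imwrite("pics/w6.png",cv2.resize(cv2.convertScaleAbs(c["img"][60:310,130:380],alpha=1.7)[:,:,::-1],(600,600),interpolation=cv2.INTER_CUBIC))
tcp=np.array(robot.read_position()); print(tcp)
X=cloud(c)
m=(abs(X[...,2]-tcp[2]-.0277)<.006); m[240:]=0
p=X[m]; d=p[:,:2]-s; l=np.c_[d[:,0]*ca+d[:,1]*sa,-d[:,0]*sa+d[:,1]*ca]*1000
h=l[l[:,0]>30]; print("front",np.percentile(h[:,0],[99,100]),"y",np.percentile(h[:,1],[.5,99.5]))
print("z",np.median(p[:,2]),np.linalg.lstsq(np.c_[d,np.ones(len(d))],p[:,2],rcond=None)[0])
q=X[150,150]; 
for v,u in ((60,90),(60,200),(60,280),(120,160)): print((X[v,u]*1000).round(1))
c=optics.camera("scene"); u,v=proj(c,tcp); u0,v0=int(u)-45,int(v)-45
cv2.imwrite("pics/s2.png",cv2.resize(cv2.convertScaleAbs(c["img"][v0:v0+90,u0:u0+90],alpha=1.6)[:,:,::-1],(600,600),interpolation=cv2.INTER_CUBIC))
E
```

```text
[0.54631453 0.13077128 0.03323545]
front [77.80892233 78.34938466] y [-29.22797549  29.51060331]
z 0.061073924119299176 [-0.00165991  0.00090594  0.06116147]
[637.  193.8  39.2]
[634.  148.5  39.9]
[631.9 115.8  39.8]
[611.3 167.9  41.1]
```

View pics/w6.png

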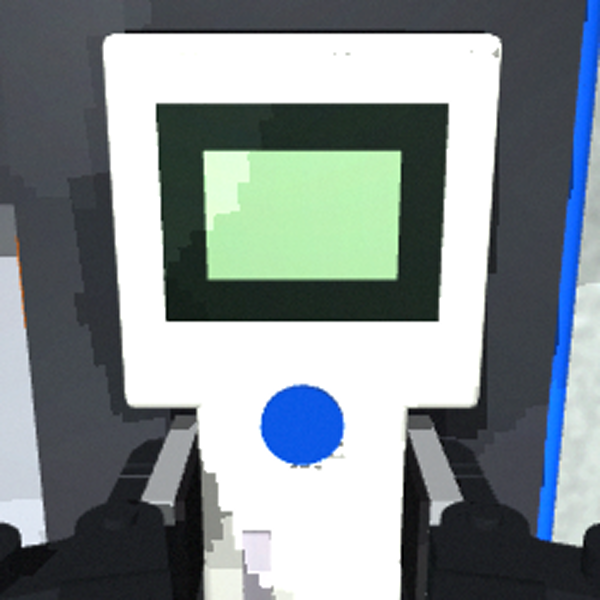

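View pics/s2.png

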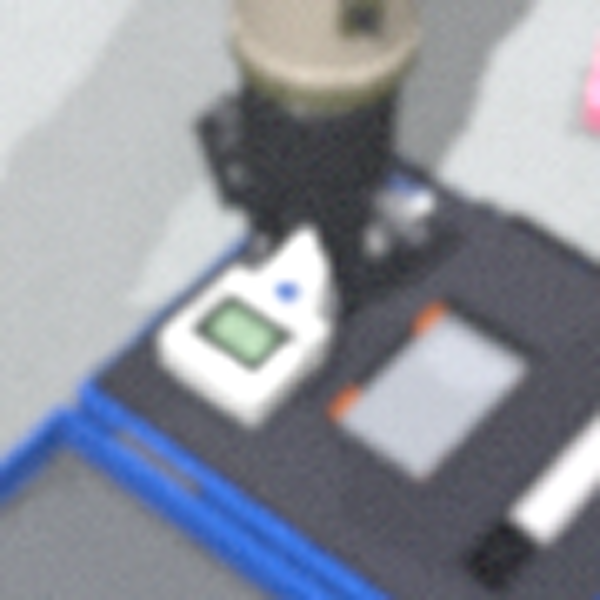

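```bash
python3 - <<'E'
from h import *
import pickle
c=pickle.load(open("pics/w6.pkl","rb"));X=cloud(c)
for v in range(228,262,3): print(v,[(X[v,u]*1000).round().tolist() for u in (195,200,204,208,211,304,308,312)])
E
```

```text
228 [[569.0, 154.0, 61.0], [569.0, 152.0, 61.0], [569.0, 151.0, 61.0], [569.0, 149.0, 61.0], [569.0, 148.0, 61.0], [566.0, 111.0, 61.0], [566.0, 109.0, 60.0], [566.0, 107.0, 60.0]]
231 [[559.0, 159.0, 39.0], [559.0, 157.0, 39.0], [559.0, 155.0, 40.0], [559.0, 153.0, 40.0], [559.0, 152.0, 40.0], [556.0, 108.0, 40.0], [556.0, 106.0, 40.0], [556.0, 104.0, 41.0]]
234 [[558.0, 159.0, 41.0], [557.0, 157.0, 39.0], [561.0, 154.0, 47.0], [560.0, 152.0, 47.0], [560.0, 151.0, 46.0], [557.0, 109.0, 46.0], [558.0, 107.0, 47.0], [554.0, 104.0, 39.0]]
237 [[557.0, 159.0, 41.0], [556.0, 157.0, 40.0], [560.0, 153.0, 50.0], [560.0, 152.0, 49.0], [560.0, 150.0, 50.0], [557.0, 109.0, 50.0], [557.0, 107.0, 50.0], [553.0, 104.0, 39.0]]
240 [[555.0, 159.0, 41.0], [560.0, 155.0, 52.0], [560.0, 153.0, 53.0], [560.0, 151.0, 53.0], [560.0, 150.0, 54.0], [557.0, 110.0, 53.0], [557.0, 108.0, 52.0], [551.0, 104.0, 40.0]]
243 [[557.0, 158.0, 48.0], [560.0, 154.0, 57.0], [560.0, 152.0, 56.0], [560.0, 151.0, 56.0], [560.0, 149.0, 56.0], [558.0, 110.0, 57.0], [557.0, 108.0, 55.0], [557.0, 107.0, 56.0]]
246 [[557.0, 1
[... 371 characters left out ...]
0], [560.0, 152.0, 65.0], [560.0, 151.0, 65.0], [560.0, 149.0, 64.0], [560.0, 148.0, 65.0], [558.0, 111.0, 65.0], [558.0, 110.0, 66.0], [558.0, 108.0, 65.0]]
255 [[560.0, 154.0, 67.0], [560.0, 152.0, 67.0], [559.0, 151.0, 66.0], [560.0, 149.0, 67.0], [559.0, 148.0, 66.0], [558.0, 112.0, 68.0], [557.0, 110.0, 67.0], [558.0, 109.0, 68.0]]
258 [[560.0, 154.0, 70.0], [560.0, 152.0, 69.0], [560.0, 150.0, 69.0], [560.0, 148.0, 71.0], [558.0, 148.0, 66.0], [558.0, 112.0, 71.0], [557.0, 111.0, 70.0], [558.0, 109.0, 70.0]]
261 [[560.0, 153.0, 72.0], [560.0, 151.0, 72.0], [561.0, 150.0, 74.0], [560.0, 148.0, 73.0], [558.0, 148.0, 68.0], [558.0, 113.0, 73.0], [557.0, 111.0, 72.0], [557.0, 109.0, 71.0]]
```

The fingertips are 6 mm clear of the insert, so the thermometer itself is touching the rim at 3.9 mm depth (offset just over 1 mm, on the other side now). I'll measure the slot rim around the head in this last picture.

```bash
python3 - <<'E'
from h import *
import pickle
c=pickle.load(open("pics/w6.pkl","rb"))
im=cv2.convertScaleAbs(c["img"],alpha=2.2)[:,:,::-1]
a=cv2.resize(im[64:114,165:345],None,fx=4.4,fy=4.4,interpolation=cv2.INTER_NEAREST)
b=cv2.resize(im[180:240,165:345],None,fx=4.4,fy=4.4,interpolation=cv2.INTER_NEAREST)
cv2.imwrite("pics/w6c.png",np.vstack([a,np.zeros((10,792,3),np.uint8),b]))
E
```

```text
(no output)
```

View pics/w6c.png

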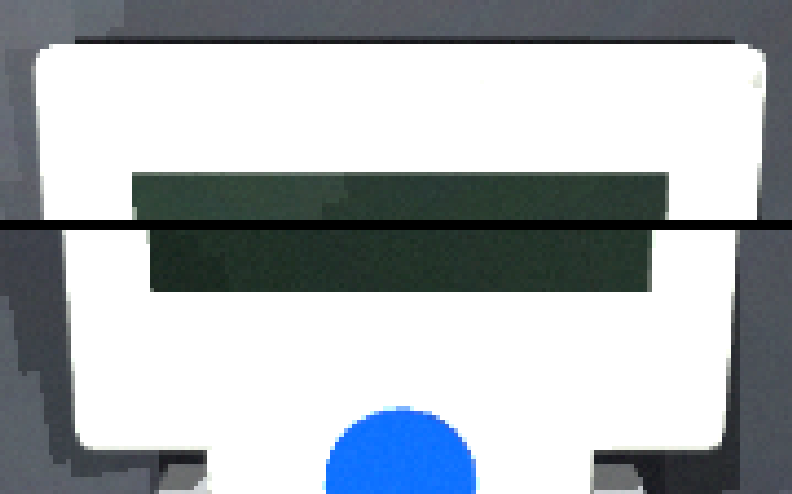

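The slot's front rim is visible in front of the head, from (75,37) to (735,37) in the crop. That gives a direct relative measurement.

```bash
python3 - <<'E'
from h import *
import pickle
c=pickle.load(open("pics/w6.pkl","rb"))
P=lambda x,y,z: ray(c,165+x/4.4-.5,64+y/4.4-.5,z)
L=P(75,37,.04);R=P(735,37,.04); d=L-R; print("rim",L.round(4),R.round(4),np.linalg.norm(d),"yaw",-np.arctan2(d[0],d[1]))
a=-np.arctan2(d[0],d[1]); a=-.0649
ca,sa=np.cos(a),np.sin(a)
mid=(L+R)/2; s=mid[:2]-.081*np.array([ca,sa]); print("slot origin",s.round(4))
# head top-face sides near front (crop y=100) and back, z=.061 ; depth cloud
X=cloud(c); m=(abs(X[...,2]-.061)<.003); m[225:]=0; p=X[m]; d=p[:,:2]-s
l=np.c_[d[:,0]*ca+d[:,1]*sa,-d[:,0]*sa+d[:,1]*ca]*1000
for lo in (30,40,50,60,70):
    q=l[(l[:,0]>lo)&(l[:,0]<lo+8)]; print(lo,np.percentile(q[:,1],[.5,99.5]).round(2), np.percentile(q[:,1],[.5,99.5]).mean().round(2))
print("front",np.percentile(l[:,0],[99,99.8,100]).round(1),"expect 80")
E
```

```text
rim [0.6299 0.1566 0.04  ] [0.6259 0.0948 0.04  ] 0.06190580443001785 yaw -0.06431137586566825
slot origin [0.5471 0.131 ]
30 [-28.96  29.72] 0.38
40 [-28.95  29.86] 0.45
50 [-28.97  29.68] 0.35
60 [-28.87  29.66] 0.39
70 [-29.02  29.72] 0.35
front [78.2 78.6 78.7] expect 80
```

Relative offset: x -1.3 mm, y +0.35 mm, yaw about 0. Correcting and retrying with finer force steps.

```bash
python3 - <<'E'
from h import *
from workcell import robot, optics
import pickle
f0=np.array([-.5,-.4,-2.3])
robot.movel([.5464,.1307,.0355],speed=.05)
s=np.array([.5474,.1303])
robot.movel([*s,.0355],speed=.05)
for z in (.034,.033,.0322,.0314,.0306,.030,.0294):
    robot.movel([*s,z],speed=.04); robot.wait(.05)
    f=np.array(robot.read_contact_force()); t=np.array(robot.read_position())
    print(z,t.round(4),(f-f0).round(1),np.round(robot.read_wrist_torque(),2))
    if np.linalg.norm(f-f0)>12: break
print(robot.read_clock())
c=optics.camera("wrist"); pickle.dump(c,open("pics/w7.pkl","wb"))
X=cloud(c); m=(abs(X[...,2]-t[2]-.0277)<.004); m[225:]=0; p=X[m]
print(np.median(p[:,2]))
im=cv2.convertScaleAbs(c["img"],alpha=2.2)[:,:,::-1]
a=cv2.resize(im[64:240,165:345],None,fx=3.4,fy=3.4,interpolation=cv2.INTER_NEAREST)
cv2.imwrite("pics/w7c.png",a)
E
```

```text
0.034 [0.5473 0.1303 0.0339] [0.5 0.6 1.1] [-0.02 -0.01 -0.06]
0.033 [0.5476 0.1303 0.0331] [0.4 0.9 1.8] [-0.03  0.01 -0.05]
0.0322 [0.5476 0.1304 0.033 ] [-4.7 -0.1 12.9] [-0.2   1.06 -0.01]
17.5083
0.060817603741238964
```

View pics/w7c.png

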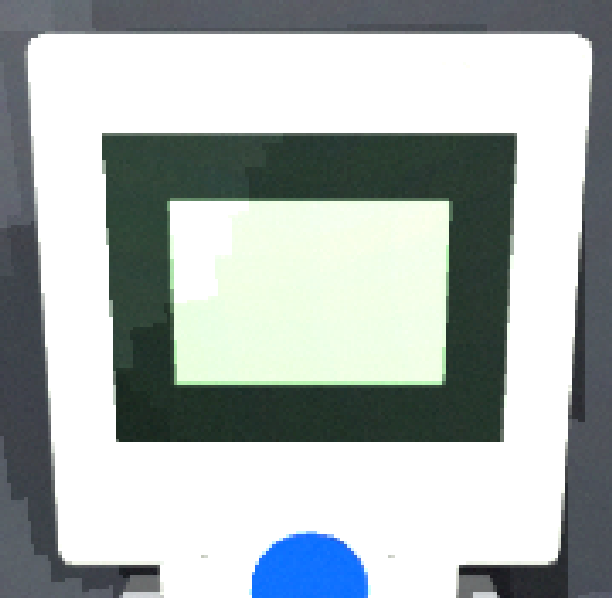

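It stops at the same height again. The moment puts the contact near x = -85 mm, y = -17 mm, which is the tail's -y corner, and the wrist camera can't see that. I'll let go here, since the thermometer already sits 4 mm inside the mouth, and look at it from above.

```bash
python3 - <<'E'
from h import *
from workcell import robot, optics, release
import pickle
robot.movel([.5474,.1303,.0332],speed=.05)
release()
robot.movel([.5474,.1303,.08],speed=.2)
robot.move_ptp([.45,.14,.22],ori(-.0649,1))
robot.wait(.1)
c=optics.camera("wrist"); pickle.dump(c,open("pics/w8.pkl","wb"))
cv2.imwrite("pics/w8.png",cv2.resize(c["img"][:,:,::-1],(800,600),interpolation=cv2.INTER_CUBIC))
print(robot.read_clock())
X=cloud(c)
np.save("pics/x8.npy",X)
E
```

```text
19.6083
```

View pics/w8.png

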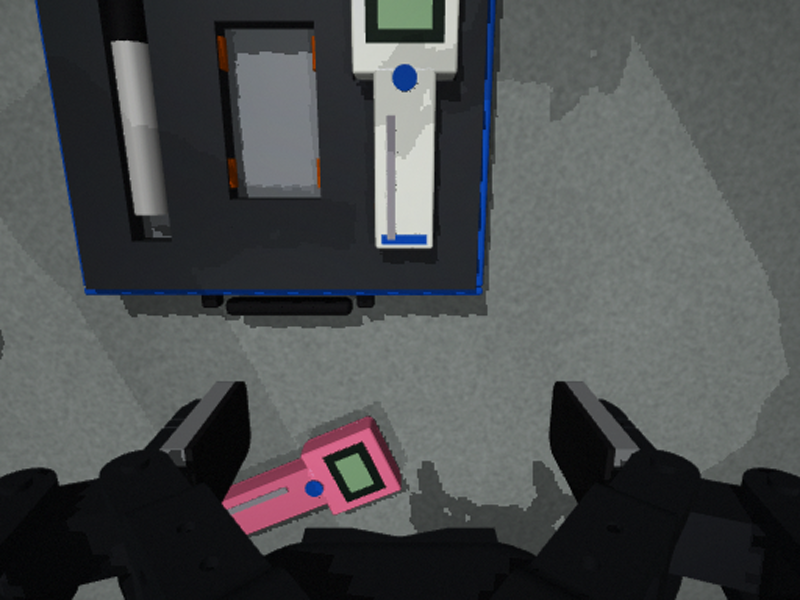

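The thermometer sits in the mouth, tail end at (404,247). I'll measure its tilt and the rim around the tail.

```bash
python3 - <<'E'
from h import *
import pickle
c=pickle.load(open("pics/w8.pkl","rb"));X=np.load("pics/x8.npy")
a=-.0649; ca,sa=np.cos(a),np.sin(a); s=np.array([.5472,.1309])
d=X[...,:2]-s; lx=(d[...,0]*ca+d[...,1]*sa)*1000; ly=(-d[...,0]*sa+d[...,1]*ca)*1000
m=(abs(lx)<90)&(abs(ly)<40)&(X[...,2]>.048); print(m.sum())
A=np.c_[lx[m],ly[m],np.ones(m.sum())]; sol=np.linalg.lstsq(A,X[...,2][m]*1000,rcond=None)[0]; print("z plane",sol.round(4))
for x0 in (-78,-60,-40,-20,0,12,25,35):
    q=m&(abs(lx-x0)<4); 
    if q.sum(): print(x0,np.median(X[...,2][q]).round(4),np.percentile(ly[q],[.5,99.5]).round(1),np.percentile(ly[q],[.5,99.5]).mean().round(2))
print("tail end",np.percentile(lx[m],[0,.1,.5]).round(1))
ins=(ly>35)&(ly<48)&(abs(lx)<70); print("insert z",np.median(X[...,2][ins]))
im=cv2.convertScaleAbs(c["img"],alpha=2.)[:,:,::-1]
cv2.imwrite("pics/w8c.png",cv2.resize(im[0:175,205:320],None,fx=3.4,fy=3.4,interpolation=cv2.INTER_NEAREST))
E
```

```text
25900
z plane [ -2.17     0.1902 114.2804]
-78 0.3112 [-36.6  39.7] 1.53
-60 0.0571 [-17.6  17.8] 0.08
-40 0.0571 [-17.1  17.6] 0.2
-20 0.057 [-16.8  18.3] 0.73
0 0.0567 [-17.4  18. ] 0.33
12 0.0569 [-17.1  17.8] 0.37
25 0.0567 [-29.2  30.1] 0.43
35 0.0568 [-28.9  29.9] 0.46
tail end [-90.  -89.8 -89.1]
insert z 0.03984591436344981
```

View pics/w8c.png

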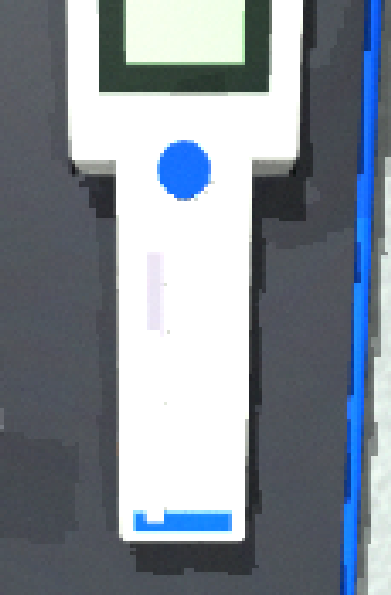

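On release it dropped level onto its ribs: top at 57 mm everywhere, so the underside is about 10 mm above the floor. Now I'll press with shut fingers, first midway between the rib pairs and then at each end.

```bash
cat >> h.py <<'E'
def press(robot,xy,ztop,zmin,fmax=45,step=.001,tip=.009):
    """descend shut fingers onto a top at ztop, down to tip height zmin or force fmax"""
    robot.movel([*xy,ztop-tip+.006],speed=.15); robot.wait(.05)
    f0=np.array(robot.read_contact_force()); z=ztop-tip+.003; log=[]
    while z>zmin-tip-.004:
        robot.movel([*xy,z],speed=.04); robot.wait(.02)
        f=np.array(robot.read_contact_force())-f0; t=robot.read_position()
        log.append((round(z*1e3,1),round(t[2]*1e3,1),f.round(0).tolist()))
        if f[2]>fmax or np.linalg.norm(f)>60: break
        z-=step
    for l in log: print(l)
    robot.movel([*xy,ztop-tip+.008],speed=.15)
E
python3 - <<'E'
from h import *
from workcell import robot, optics, grasp
a=-.0649; R=np.array([[np.cos(a),-np.sin(a)],[np.sin(a),np.cos(a)]])
s=np.array([.5472,.1309])
P=lambda x,y=0: s+R@[x/1000,y/1000]
grasp(40); print(robot.read_width())
robot.move_ptp([*P(-5),.08],ori(a,1))
press(robot,P(-5),.057,.047,fmax=40)
print(robot.read_clock())
E
```

```text
-0.00013007558796959454
(51.0, np.float64(51.4), [-1.0, -0.0, 0.0])
(50.0, np.float64(50.3), [-1.0, -0.0, 5.0])
(49.0, np.float64(49.3), [1.0, -0.0, 5.0])
(48.0, np.float64(48.1), [2.0, 1.0, 3.0])
(47.0, np.float64(47.0), [2.0, -0.0, 2.0])
(46.0, np.float64(45.9), [2.0, 0.0, 2.0])
(45.0, np.float64(44.8), [0.0, -1.0, 1.0])
(44.0, np.float64(43.7), [-1.0, 0.0, 1.0])
(43.0, np.float64(42.8), [-1.0, -0.0, 0.0])
(42.0, np.float64(41.9), [-1.0, 0.0, 0.0])
(41.0, np.float64(40.9), [-2.0, 0.0, 1.0])
(40.0, np.float64(40.8), [-7.0, -0.0, 15.0])
(39.0, np.float64(40.8), [-14.0, -1.0, 29.0])
(38.0, np.float64(40.7), [-19.0, -3.0, 42.0])
25.5667
```

Contact at TCP 50.5, then a hard stop at 40.8: about 10 mm of travel, as expected for home. Checking both ends the same way.

```bash
python3 - <<'E'
from h import *
from workcell import robot, optics
import pickle
a=-.0649; R=np.array([[np.cos(a),-np.sin(a)],[np.sin(a),np.cos(a)]])
s=np.array([.5472,.1309])
P=lambda x,y=0: s+R@[x/1000,y/1000]
for x in (50,-62):
    print(x); press(robot,P(x),.049,.047,fmax=30,tip=.0065,step=.0015)
print(robot.read_clock())
robot.move_ptp([*P(-60),.2],ori(a,1))
robot.wait(.1)
c=optics.camera("wrist"); pickle.dump(c,open("pics/w9.pkl","wb"))
cv2.imwrite("pics/w9.png",cv2.resize(c["img"][:,:,::-1],(800,600),interpolation=cv2.INTER_CUBIC))
X=cloud(c)
d=X[...,:2]-s; lx=(d[...,0]*np.cos(a)+d[...,1]*np.sin(a))*1000; ly=(-d[...,0]*np.sin(a)+d[...,1]*np.cos(a))*1000
for x0 in (-75,-60,-40,-20,0,20,40,60,75):
    q=(abs(lx-x0)<3)&(abs(ly)<14)&(X[...,2]<.07); print(x0,q.sum(),np.median(X[...,2][q]).round(4) if q.any() else None)
ins=(ly>35)&(ly<48)&(abs(lx)<70); print("insert z",np.median(X[...,2][ins])); print(robot.read_clock())
E
```

```text
50
(45.5, np.float64(45.4), [1.0, -0.0, 2.0])
(44.0, np.float64(44.0), [1.0, 0.0, 1.0])
(42.5, np.float64(42.4), [2.0, -1.0, 1.0])
(41.0, np.float64(41.0), [1.0, 0.0, 1.0])
(39.5, np.float64(40.9), [-6.0, -1.0, 17.0])
(38.0, np.float64(40.7), [-15.0, -1.0, 34.0])
-62
(45.5, np.float64(45.3), [0.0, 0.0, -0.0])
(44.0, np.float64(43.9), [-0.0, -1.0, 0.0])
(42.5, np.float64(42.4), [-0.0, -0.0, 1.0])
(41.0, np.float64(41.0), [-0.0, -1.0, -0.0])
(39.5, np.float64(40.7), [-10.0, -2.0, 26.0])
(38.0, np.float64(40.6), [-22.0, -3.0, 53.0])
30.7833
-75 164 0.0475
-60 178 0.0471
-40 204 0.0469
-20 189 0.047
0 215 0.0468
20 222 0.0473
40 251 0.0475
60 243 0.0479
75 259 0.0468
insert z 0.2764541502748844
31.5833
```

View pics/w9.png

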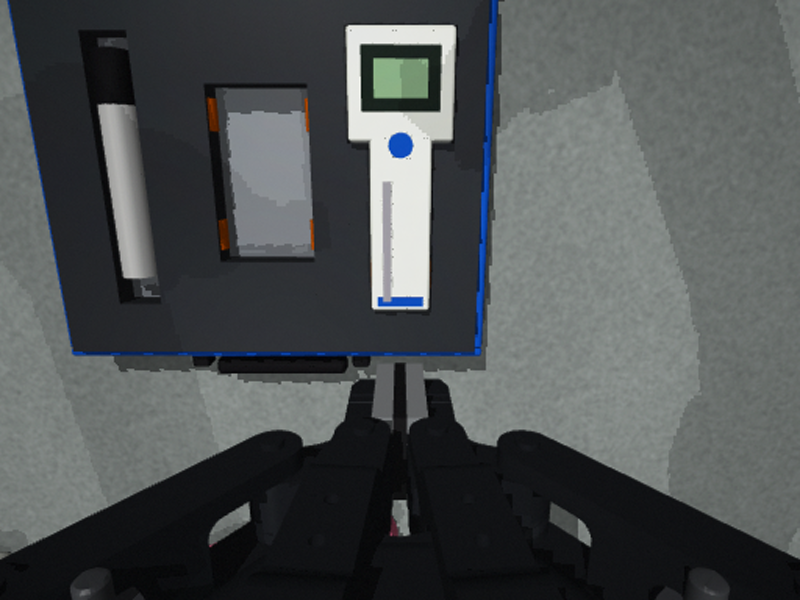

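The thermometer is home. Tops along its length read 46.8–47.9 mm (target 47) and both ends hit the hard stop at the same height. Now the timer.

```bash
python3 - <<'E'
from h import *
from workcell import robot, planner, optics, grasp, release
import pickle
y=.2023; o=ori(y,1); p=np.array([.5155,-.3143])-.006*np.array([np.cos(y),np.sin(y)])
release()
robot.move_ptp([*p,.10],o)
for z in (.03,.006,-.003):
    robot.movel([*p,z],speed=.15); f=np.array(robot.read_contact_force()); print(z,f.round(1))
    if np.linalg.norm(f)>8: raise SystemExit
grasp(50)
print("w",robot.read_width(),np.round(robot.read_contact_force(),1),robot.read_position())
robot.movel([*p,.11],speed=.25)
robot.wait(.1)
c=optics.camera("wrist"); pickle.dump(c,open("pics/w10.pkl","wb"))
cv2.imwrite("pics/w10.png",cv2.resize(c["img"][:,:,::-1],(800,600),interpolation=cv2.INTER_CUBIC))
t=np.array(robot.read_position()); print(t,robot.read_width(),robot.read_clock())
X=cloud(c); m=(abs(X[...,2]-t[2]-.0277)<.004); m[225:]=0; q=X[m]; d=q[:,:2]-t[:2]
l=np.c_[d[:,0]*np.cos(y)+d[:,1]*np.sin(y),-d[:,0]*np.sin(y)+d[:,1]*np.cos(y)]*1000
l=l[(l[:,0]>18)&(abs(l[:,1])<45)]
print("rel TCP front",l[:,0].max(),"y",np.percentile(l[:,1],[.5,99.5]),np.median(q[:,2])-t[2],cv2.minAreaRect(l.astype(np.float32)))
E
```

```text
0.03 [-0.1 -0.  -0.3]
0.006 [-0.8  0.2  0.8]
-0.003 [0.5 0.8 0.6]
w 0.05482706745952457 [-1.5  0.5  6.4] [ 0.50990566 -0.31582484 -0.00234316]
[ 0.50892805 -0.31475763  0.10823987] 0.05515210452102313 36.375
rel TCP front 56.00101378736821 y [-27.03876868  27.76694542] 0.027431305027192 ((39.19989013671875, 0.3647174835205078), (56.21820831298828, 33.812618255615234), 89.50765228271484)
```

View pics/w10.png

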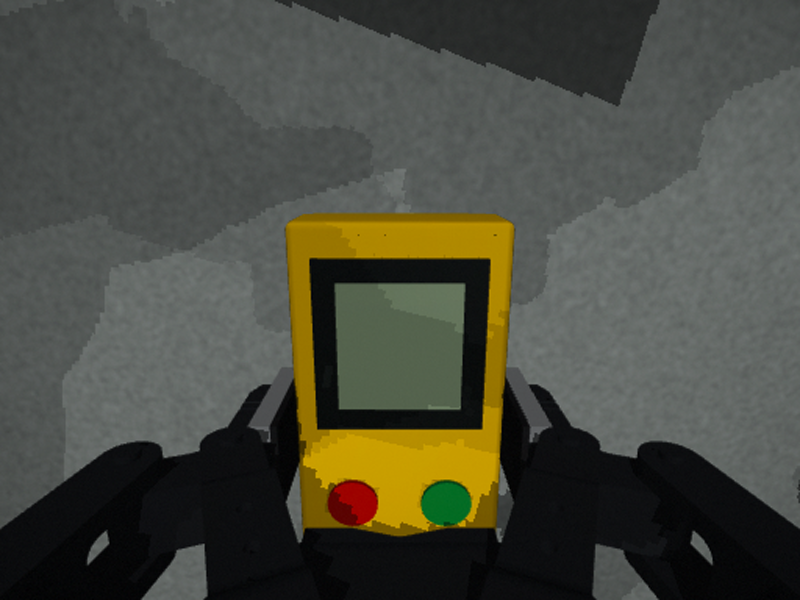

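Held level, centre 6 mm ahead of the TCP as intended. Carry it to the rectangle, hover and check.

```bash
python3 - <<'E'
from h import *
from workcell import robot, planner, optics
import pickle
a=-.0649; u=np.array([np.cos(a),np.sin(a)]); s=np.array([.5525,.2128]); g=s-.006*u
o=ori(a,1)
robot.move_ptp([*g,.12],o)
robot.movel([*g,.047],speed=.15)
robot.wait(.2)
c=optics.camera("wrist"); pickle.dump(c,open("pics/w11.pkl","wb"))
t=np.array(robot.read_position()); print(t,g,robot.read_width(),robot.read_clock())
X=cloud(c); m=(abs(X[...,2]-t[2]-.0275)<.004); m[225:]=0; q=X[m]; d=q[:,:2]-s
l=np.c_[d@u,d@np.array([-u[1],u[0]])]*1000
l=l[(l[:,0]>12)&(abs(l[:,1])<45)]
print("front",l[:,0].max(),"y",np.percentile(l[:,1],[.5,99.5]),cv2.minAreaRect(l.astype(np.float32)))
im=cv2.convertScaleAbs(c["img"],alpha=2.)[:,:,::-1]
cv2.imwrite("pics/w11.png",cv2.resize(im[100:260,156:356],None,fx=3.7,fy=3.7,interpolation=cv2.INTER_NEAREST))
E
```

```text
[0.5469487  0.21338963 0.04777193] [0.54651263 0.21318913] 0.05505395470388936 39.175
front 50.2342195133162 y [-26.63700637  28.20818883] ((33.338157653808594, 0.8430385589599609), (33.78713607788086, 56.24857711791992), 0.024657588452100754)
```

View pics/w11.png

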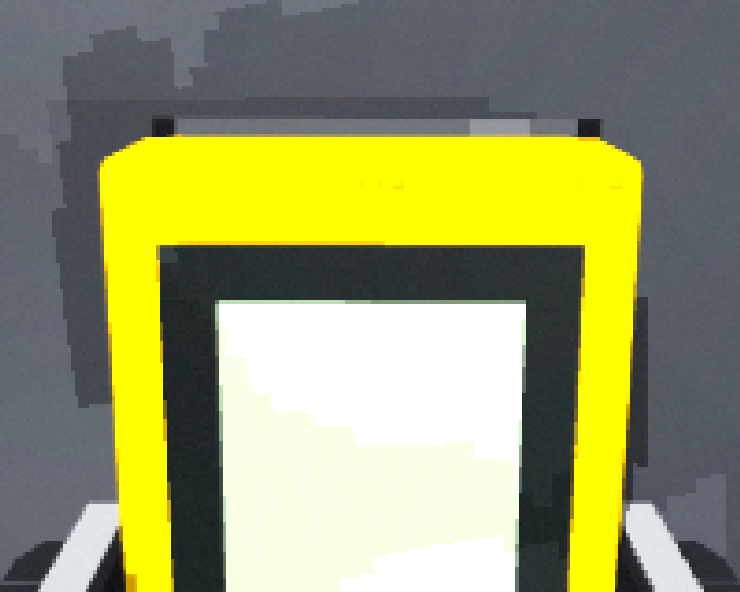

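The rectangle's front rim shows at (152,118) to (602,118), symmetric about the timer. Computing the offset, then lowering.

```bash
python3 - <<'E'
from h import *
from workcell import robot, optics, release
import pickle
c=pickle.load(open("pics/w11.pkl","rb"))
a=-.0649; u=np.array([np.cos(a),np.sin(a)]); n=np.array([-u[1],u[0]]); s=np.array([.5525,.2128])
P=lambda x,y: ray(c,156+x/3.7-.5,100+y/3.7-.5,.04)[:2]
L,R=P(152,118),P(602,118); print("len",np.linalg.norm(L-R),"mid in s frame",(((L+R)/2-s)@u*1000,((L+R)/2-s)@n*1000),"expect 51,0")
dx=((L+R)/2-s)@u*1000-51; dy=((L+R)/2-s)@n*1000
ex,ey=50.2-50-dx,.85-dy; print("timer minus slot",ex,ey)
t=np.array(robot.read_position())[:2]
if abs(ex)>2.5 or abs(ey)>2.5 or abs(np.linalg.norm(L-R)-.058)>.0015: raise SystemExit
g=t-(ex*u+ey*n)/1000; print(t,g)
f0=np.array(robot.read_contact_force())
for z in (.040,.036,.034,.033,.032,.031,.030,.029):
    robot.movel([*g,z],speed=.06); robot.wait(.04)
    f=np.array(robot.read_contact_force())-f0; print(z,np.round(robot.read_position(),4),f.round(1))
    if np.linalg.norm(f)>7: break
print(robot.read_clock())
E
```

```text
len 0.05807668357233881 mid in s frame (np.float64(50.954109123059126), np.float64(-0.0021807767321018368)) expect 51,0
timer minus slot 0.24589087694087652 0.8521807767321018
[0.5469487  0.21338963] [0.54664805 0.21255519]
0.04 [0.5465 0.2125 0.0398] [-0.  -1.1  0.6]
0.036 [0.5466 0.2125 0.0359] [-0.1 -0.5  1.7]
0.034 [0.5466 0.2126 0.034 ] [ 0.2 -0.6  0.7]
0.033 [0.5466 0.2125 0.033 ] [-0.1 -0.6  1.2]
0.032 [0.5466 0.2126 0.032 ] [-0.7 -0.7  1.6]
0.031 [0.5466 0.2125 0.031 ] [-0.7 -1.2  0.7]
0.03 [0.5468 0.2126 0.0302] [-0.3 -1.4  4.2]
0.029 [0.5469 0.2126 0.03  ] [-5.7 -0.7 14.4]
41.525
```

It's on its ribs (underside about 32.5 mm). Release, shut and press: middle first, then both ends.

```bash
python3 - <<'E'
from h import *
from workcell import robot, optics, release, grasp
import pickle
a=-.0649; u=np.array([np.cos(a),np.sin(a)]); n=np.array([-u[1],u[0]]); s=np.array([.5525,.2126])
t=np.array(robot.read_position())
robot.movel([.5466,.2126,.0303],speed=.05)
release()
print(np.round(robot.read_contact_force(),1),robot.read_width())
robot.movel([.5466,.2126,.085],speed=.2)
c=optics.camera("wrist"); pickle.dump(c,open("pics/w12.pkl","wb"))
X=cloud(c); d=X[...,:2]-s; lx=d@u*1000; ly=d@n*1000
for x0 in (0,15,30,45):
    q=(abs(lx-x0)<4)&(abs(ly)<22)&(X[...,2]<.07); print(x0,q.sum(),np.median(X[...,2][q]) if q.any() else None)
cv2.imwrite("pics/w12.png",cv2.resize(c["img"][:,:,::-1],(800,600),interpolation=cv2.INTER_CUBIC))
grasp(40); print(robot.read_width(),robot.read_clock())
E
```

```text
[-0.1 -0.5  0.3] 0.08537930977847294
0 980 0.05847524859877072
15 1058 0.058599532968255715
30 1136 0.05865651031028422
45 1210 0.057627857193011264
9.574901775420774e-05 43.4333
```

View pics/w12.png

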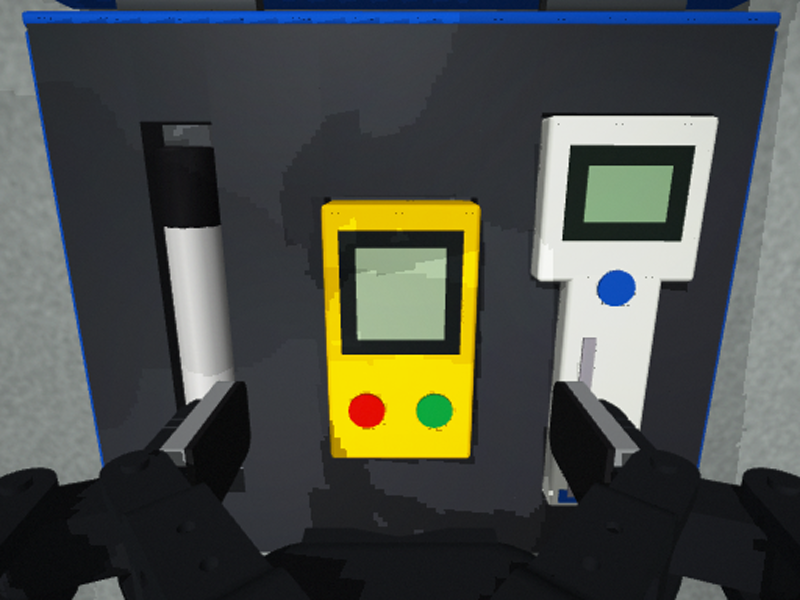

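The timer sits level in the mouth at (400,330), top at 58 mm, and the thermometer is undisturbed. Pressing now.

```bash
python3 - <<'E'
from h import *
from workcell import robot, optics
import pickle
a=-.0649; u=np.array([np.cos(a),np.sin(a)]); n=np.array([-u[1],u[0]]); s=np.array([.5525,.2126])
press(robot,s,.058,.047,fmax=40,tip=.0065,step=.0012)
for x in (.034,-.034):
    print(x); press(robot,s+x*u,.048,.047,fmax=28,tip=.0065,step=.0015)
print(robot.read_clock())
g=s-.06*u-.04*n
robot.move_ptp([*g,.22],ori(a,1)); robot.wait(.1)
c=optics.camera("wrist"); pickle.dump(c,open("pics/w13.pkl","wb"))
cv2.imwrite("pics/w13.png",cv2.resize(c["img"][:,:,::-1],(800,600),interpolation=cv2.INTER_CUBIC))
X=cloud(c); d=X[...,:2]-s; lx=d@u*1000; ly=d@n*1000
def med(x0,y0,r=3):
    q=(abs(lx-x0)<r)&(abs(ly-y0)<r)&(X[...,2]<.07); return round(float(np.median(X[...,2][q])),4) if q.any() else None
print("timer",[[med(x,y) for y in (-22,0,22)] for x in (-45,-20,20,45)])
print("thermo",[[med(x,y-82) for y in (-13,0,13)] for x in (-75,-40,0,30,60,75)])
print("insert",[med(0,y) for y in (40,-50)],med(70,40))
print(robot.read_clock())
E
```

```text
(54.5, np.float64(54.8), [-1.0, -0.0, -1.0])
(53.3, np.float64(53.4), [0.0, -0.0, 1.0])
(52.1, np.float64(52.0), [-0.0, 0.0, -0.0])
(50.9, np.float64(51.1), [-0.0, -1.0, 2.0])
(49.7, np.float64(49.9), [0.0, -1.0, 3.0])
(48.5, np.float64(48.7), [1.0, 0.0, 4.0])
(47.3, np.float64(47.3), [2.0, -0.0, 2.0])
(46.1, np.float64(46.0), [2.0, -1.0, 1.0])
(44.9, np.float64(44.6), [1.0, -1.0, 0.0])
(43.7, np.float64(43.4), [1.0, -1.0, 0.0])
(42.5, np.float64(42.3), [0.0, -0.0, -1.0])
(41.3, np.float64(41.2), [-1.0, -0.0, -0.0])
(40.1, np.float64(40.9), [-4.0, -0.0, 12.0])
(38.9, np.float64(40.8), [-11.0, -1.0, 25.0])
(37.7, np.float64(40.7), [-18.0, -2.0, 40.0])
(36.5, np.float64(40.6), [-23.0, -3.0, 54.0])
0.034
(44.5, np.float64(44.4), [1.0, -0.0, -1.0])
(43.0, np.float64(43.0), [1.0, -1.0, 0.0])
(41.5, np.float64(41.4), [1.0, 0.0, -1.0])
(40.0, np.float64(40.9), [-3.0, -0.0, 9.0])
(38.5, np.float64(40.8), [-11.0, -2.0, 24.0])
(37.0, np.float64(40.7), [-17.0, -2.0, 39.0])
-0.034
(44.5, np.float64(44.3), [-1.0, -0.0, -0.0])
(43.0, np.float64(42.9), [-1.0, -1.0, 0.0])
(41.5, np.float64(41.5), [-0.0, -0.0, 0.0])
(40.0, np.float64(40.9), [-6.0, 0.0, 12.0])
(38.5, np.float64(40.7), [-13.0, -2.0, 32.0])
52.9167
timer [[0.0469, 0.0469, 0.0471], [0.0468, 0.0468, 0.0467], [0.0472, 0.0481, 0.0469], [0.047, 0.0468, 0.0467]]
thermo [[0.0477, 0.0476, 0.0474], [0.047, 0.0471, 0.0471], [0.047, 0.0472, 0.0467], [0.047, 0.0469, 0.0467], [0.0481, 0.048, 0.048], [0.0467, 0.0469, 0.0469]]
insert [0.0397, 0.0398] 0.0398
53.8333
```

View pics/w13.png

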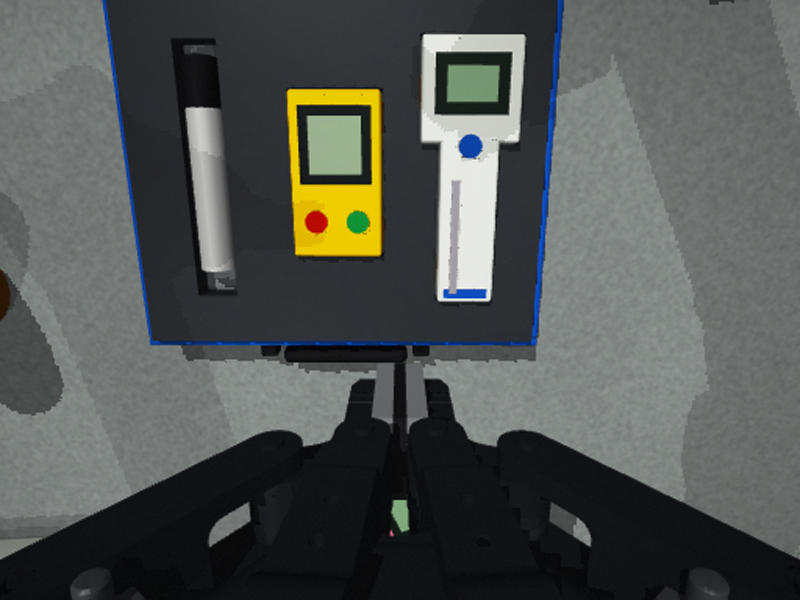

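Timer at (335,172) and thermometer at (470,170) both lie level at about 47 mm. The 48 mm readings are at the raised displays. The robot is clear, so I'm handing in.

```bash
python3 - <<'E'
from workcell import robot
print(robot.read_contact_force(),robot.read_clock()); print(robot.close_job())
E
```

```text
[-0.62458607 -0.50953189 -0.01523499] 53.8333
the job is handed in; nothing more can be done
None
```

The white thermometer and then the yellow timer are in their cutouts, pressed home and released. I handed the job in at 53.8 s with the gripper clear of everything.

**Last checks:**
- **Depth:** both tops read about 47 mm, the height expected when home, with the insert at 39.8 mm. A few spots read 47.5–48 mm, which I took to be the raised displays and tail marking.
- **Stops:** the middle and both ends of each instrument met a firm stop at the same height. The hardest vertical push I read was 54 N.
- **Surroundings:** the sleeve still lay in its trough in the last picture. I took no final picture of the rest of the table, but felt no unexpected contact there.

**What failed or disagreed:**
- **Empty first grasp:** the fingertips were measured about 6–9 mm behind the reported tool point when shut, not 25 mm ahead as stated. Both cameras showed this, so I used the measured value.
- **Thermometer caught on the way in:** it stopped three times about 4 mm into its mouth, and contact force rose to about 29 N. I never confirmed the cause. When I let go, it settled level on its ribs by itself.

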